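Move the pit template from the vise shoe to the block shoe

TASK

The jacaranda pit template is latched in the dovetail shoe held by the green vise. Press the red pad of that shoe's catch lever so the template springs loose, draw it out by its handle, then slide it into the empty dovetail shoe on the cypress block until the catch drops and holds it, and let go. The catch in the empty shoe can be set at any depth, so go by feel: stop pushing once it has clicked, never push or pull the template harder than about 10 N in either shoe, and leave the other things on the bench where they are.

Things in the scene. Friction and masses are not known exactly. Their poses are not given: they have to be found in the camera images.
- shoe_a: Dark steel dovetail shoe, 196 x 90 mm, in a small green vise; the template starts latched in it, x axes parallel, template origin at (0,0,70) mm. Origin on the bench; x points into the channel, mouth at -x, z up. Channel floor at z 70. Bar x -66..130; catch block and lever x 15..92, up to z 98; vise under z 67, x -40..80, y -60..105
- shoe_a_mouth (a point): outer end of shoe_a's flared mouth, on the channel floor, at (-54,0,70) mm in shoe_a. Slanted rails x -40..60, 17 mm above the floor; the plate has 1.5 mm play each side, 2.5 mm up and down. Lift the template only once its origin is beyond x -95
- shoe_a_floor (a point): on the channel floor under the latched template's origin, (0,0,70) mm in shoe_a. When the catch is pressed a brass spring ejector pushes the template about 36 mm towards -x; it then rests in the rails, clear of the catch, and slides freely out
- shoe_b: Empty aluminium dovetail shoe, same shape and axes as shoe_a, on a 220 x 130 x 29 mm cypress block; origin on the bench, channel floor at z 45 mm. Its catch block is set anywhere along 30 mm and is not measured: the latched template's origin lies at x between 0 and 30, z 45; the catch block spans x 15..92 plus this setting, up to z 73
- shoe_b_mouth (a point): outer end of shoe_b's flared mouth, on the channel floor, at (-54,0,45) mm in shoe_b. Flare x -54..-40 catches up to 4 mm sideways; rails x -40..60, play as in shoe_a; a bare apron level with the floor lies at x -66..-54. Start with the template's origin beyond x -90, 1 mm above the floor, leading end towards +x
- shoe_b_floor (a point): (0,0,45) mm in shoe_b, on the floor. Counted from the latched place: ejector spring (1.4 rising to 3.2 N) met 36 mm before; catch nose climbs the strike over the last 11 mm (a few N more) and drops within 1 mm past it; rubber buffers (about 5 N per mm) 2.5 mm past it. Let go: latched, it springs back 1 to 3 mm onto the catch; unlatched, 33 to 36 mm out
- template: Pale jacaranda dovetail plate, 72 long (x), 52 wide below and 40 above (y), 12 mm thick, about 90 g. Origin: centre of the underside; x to the leading end, which enters a shoe first; z up. A handle block stands across it: 16 mm thick (x -26..-10), 34 wide (y), z 12 to 52; grip it from above, fingers closing along x, tips no lower than z 20
- template_strike (a point): top of the vertical catch face of the steel strike wedge on the template, at (26,0,16) mm in its frame; the wedge slopes down to x 36
- template_handle (a point): centre of the top of the template's handle, at (-18,0,52) mm in the template's frame
- catch_a_pad (a point): centre of the top of the red press pad (24 x 26 mm) of the vise shoe's catch lever, at (76,0,98) mm in shoe_a's frame; press it straight down by about 9 mm (2 to 5 N; its travel ends at 11 mm)
- catch_a (a joint): angle of the catch lever of shoe_a: 0 down (latching), grows to 0.4 rad as its pad is pressed; the template is free above 0.25
- catch_b (a joint): angle of the catch lever of shoe_b: 0 down, rises to 0.13 to 0.2 rad while the strike passes under its nose, back to 0 at the click (0 also before the strike arrives)
- wax_tin: squat dented silver beeswax tin, 72 mm across, 34 mm high; origin under its centre; leave alone
- stone: grey river burnishing stone, 60 mm across, 31 mm high; origin under its centre; leave alone
- handle_blank: curved black ebony handle blank, about 116 x 35 x 22 mm; origin under its middle; leave alone
- mallet: wooden hammer about 240 mm long; origin under its middle; leave alone
- gouge: gouge with wooden handle, 200 mm long, 24 mm thick; origin under its middle; leave alone
Things that resemble listed ones, but are neither listed nor needed, are in the scene too. What is meant by the shoe_a is not orange, and is the larger of those in its own colour.

How it is judged:
By the outcome, as a careful person would: the job done as asked, in the order asked, and still so for the second after the job is handed in, with the robot touching nothing.
It also fails if it takes over 72 s, if anything falls off the work surface, if the arm or the gripper's body presses on something with over 40 N, if the wrist force passes 120 N, or if a joint passes its speed limit or range.

ROBOT

A 6-joint arm with a two-finger parallel gripper is mounted at the origin on the work surface. World frame = base frame: x ahead of the robot, y to its left, z up, the work surface at z = 0. Lengths are in mm, angles in rad, forces in N, time in s.
With the tool pointing down it reaches from about 300 to 775 mm from the base axis. Payload 14.6 kg.
Tool frame: the origin (TCP) lies on the front face of the gripper's body, between the roots of the fingers; the fingertips stand 97 mm ahead of it and the grasp point (between the pads) lies 78 mm ahead of it; z points along the fingers, y is the direction in which the jaws open and shut (so a half turn about z gives the same grasp; the last joint's range is limited). The gripper opens to 94 mm and grips with 3 to 60 N. Pads are 16 mm wide; open, the fingers measure 119 mm over their backs; the gripper's body (75 mm by 177 mm) begins 78 mm behind the grasp point.
Start: joints at [1.123, 0.3, 1.521, -0, 1.321, -0.067], TCP at [204.412, 510.594, 302.646] pointing down, gripper open.
Joint ranges: [-3.03, 3.03], [-0.79, 2.21], [0.23, 2.52], [-1.04, 4.18], [0, 3.07], [-2.55, 2.55]. Speed limits (rad/s): [2.22, 2.22, 2.57, 3.14, 3.14, 3.14].

INTERFACE

Orientations are given as [roll, pitch, yaw] about the fixed x, y, z axes, in that order (R = Rz(yaw) Ry(pitch) Rx(roll)).
In Python, from cell import manip, eyes, finder gives the robot as it stands.
- The arm moves only by the tool drive_tool, never from a script. Its argument "rows" is a list of rows, each an object with "offset": the shift along the tool's x, y, z in mm, a list of three; "spin": the turn about the tool's z in degrees; "jaw": the finger opening in mm, from 0 to 94. In form: [{"offset": [dx, dy, dz], "spin": spin, "jaw": jaw}, ...]. A call has 1 to 20 rows; each row shifts and turns the commanded pose from where the row before left it, along the tool's axes as they then stand; what a row does not reach is not made up. A row lasts 1/10 s, in which the tool goes at most 50 mm and 8.59 degrees, less where a joint would pass 70% of its speed; a pose out of reach is approached as far as the arm can. A call is refused whole if a number of a shift passes 50 or a number of a turn 8.59, either way. A call with a gripper value outside its range is refused whole. The fingers move at their own pace and stop on an object; "force" is the grip in N (left out, the last holds). Time passes only in rows, so rows that do not move let the fingers close. It gives the time, the measured TCP pose, the force and the opening at its end, in the units of the state.
- manip.read_state(): the state, without advancing time (a new reading comes with each control period).
- eyes.camera(name): name is "scene" or "top"; returns a dict with "color" (480x640x3 uint8, blue, green, red), "depth" (480x640 float32, mm along the optical axis (not along the pixel's ray), 0 where there is no reading), "vfov" (degrees; the focal length in pixels is half the picture's height over the tangent of half this angle, whatever the lens; pixels are square), "cx", "cy" (the principal point, pixels), "rvec" (rotation vector, rad) and "tvec" (3), from world to camera coordinates, as OpenCV has them. Camera axes: x right, y down, z forward; pixel columns grow to the right and rows downward; lengths in mm; the calibration is good to about 2 mm. A picture is of the moment at which its call begins.
- manip.sign_off(): hands the job in, once; it reports no verdict.
Trained networks look in the newest picture that a camera, given by its name, has taken for a name from the list of things; names that differ only in an ending like _2 or _b are one class to them, and where a whole thing is asked for, a point or a joint stands for the part that bears it (a point fixed in the world has none). Each returns a list of dicts, best first, with "p" (0 to 1); they miss things now and then, are a little off and sometimes report something else, mostly with a low value. They report only what shows in the picture. A call takes as long as a camera call. They do not tell look-alikes from the thing itself.
- finder.find_in(camera, target): "uv" ([column, row] in pixels, amid what is visible of it).
The state is a dict: "clock": time; "joints": joint angles; "qd": joint speeds; "effort": joint torques, N m; "eef_pos": TCP position; "eef_rot": TCP orientation; "wrist_force": force on the tool from outside, world axes, zero at the start; "moment": the same for the moment, N m; "finger_gap": finger opening in mm.
Only numpy, scipy, OpenCV 4.12 (cv2) and the standard library are available. Lean on these libraries where they do the work, as an engineer would, in place of code of your own. Each camera call takes 0.05 s, during which the arm holds its last target. There are 200 camera calls.

## Working session

There is one attempt and no reset: what is moved stays moved. The work goes in short steps, Python scripts to look and compute and a tool call to move; the robot and the scene stay as the last step left them, time stands still between calls to the robot, and variables do not carry over. Pictures are saved under pics/ and viewed, about 8 in all and at most 12, crops included, and the job is handed in when it is done.

Besides the shell and the picture viewer there is one more tool, called after ">>>" as name(argument=value, ...) on one line, values as JSON. drive_tool: Moves the arm, as the interface text tells. Its arguments: {"type":"object","properties":{"rows":{"type":"array","items":{"type":"object","properties":{"offset":{"type":"array","items":{"type":"number"}},"spin":{"type":"number"},"jaw":{"type":"number"}}}},"force":{"type":"number"}},"required":["rows"]}

```bash
mkdir -p pics; ls
cat > h.py <<'E'
import numpy as np,cv2
from cell import manip,eyes,finder
def K(c):
    f=240/np.tan(np.radians(c['vfov'])/2); return f
def pts(c):
    f=K(c);d=c['depth'];v,u=np.mgrid[:480,:640]
    P=np.stack([(u-c['cx'])/f*d,(v-c['cy'])/f*d,d],-1)
    R=cv2.Rodrigues(np.array(c['rvec'],float))[0]
    return (P-np.array(c['tvec']).ravel())@R   # world
def proj(c,X):
    f=K(c);k=np.array([[f,0,c['cx']],[0,f,c['cy']],[0,0,1]])
    return cv2.projectPoints(np.array(X,float).reshape(-1,1,3),np.array(c['rvec'],float),np.array(c['tvec'],float),k,None)[0][:,0]
E
python3 - <<'E'
from h import *
ims=[]
for n in('scene','top'):
    c=eyes.camera(n);W=pts(c);cv2.imwrite(f'pics/{n}0.png',c['color']);np.savez(f'{n}0.npz',**c)
    print(n,{k:c[k] for k in('vfov','cx','cy','rvec','tvec')})
    for t in('shoe_a','shoe_b','template','template_handle','template_strike','catch_a_pad','catch_a','shoe_a_mouth','shoe_b_mouth','shoe_a_floor','shoe_b_floor'):
        print(t,[(np.round(r['uv']).astype(int).tolist(),round(r['p'],2),W[int(r['uv'][1]),int(r['uv'][0])].round().tolist()) for r in finder.find_in(n,t)[:4]])
print(manip.read_state())
E
```

```text
pics
scene {'vfov': 47.87284008981296, 'cx': 316.37685680094364, 'cy': 249.39835812850868, 'rvec': array([ 1.69276313,  1.90780587, -0.73472161]), 'tvec': array([  51.62013865, -260.62585171, 1610.04013387])}
shoe_a [([216, 290], 0.9, [585.0, -203.0, 97.0]), ([207, 194], 0.84, [256.0, -310.0, 66.0]), ([422, 210], 0.74, [283.0, 243.0, 98.0]), ([385, 325], 0.58, [602.0, 164.0, 54.0])]
shoe_b [([216, 290], 0.9, [585.0, -203.0, 97.0]), ([207, 194], 0.84, [256.0, -310.0, 66.0]), ([422, 210], 0.74, [283.0, 243.0, 98.0]), ([385, 325], 0.58, [602.0, 164.0, 54.0])]
template [([213, 264], 0.69, [502.0, -232.0, 83.0])]
template_handle [([209, 261], 0.8, [500.0, -239.0, 86.0]), ([219, 286], 0.23, [562.0, -203.0, 83.0])]
template_strike [([212, 259], 0.66, [500.0, -233.0, 98.0])]
catch_a_pad [([419, 204], 0.66, [251.0, 234.0, 90.0]), ([210, 282], 0.54, [562.0, -220.0, 94.0]), ([202, 196], 0.39, [265.0, -323.0, 69.0])]
catch_a [([421, 205], 0.72, [261.0, 241.0, 94.0]), ([393, 317], 0.57, [593.0, 180.0, 70.0]), ([213, 280], 0.54, [556.0, -215.0, 91.0]), ([204, 195], 0.54, [258.0, -317.0, 67.0])]
sh
[... 2116 characters left out ...]
.0, -187.0, 84.0])]
{'clock': 1.2, 'joints': array([ 1.12338170e+00,  2.99923036e-01,  1.52100245e+00, -2.15794247e-05,
        1.32071180e+00, -6.65940198e-02]), 'qd': array([ 6.93215387e-04, -5.99843268e-04,  5.05399129e-04, -6.47563478e-05,
        2.07854587e-05, -1.08475835e-03]), 'effort': array([-1.08049891e-03, -5.31670475e+01, -3.52919841e+01,  7.08570541e-02,
        2.13743298e-02, -5.38660231e-05]), 'eef_pos': array([204.42391503, 510.58746149, 302.63190257]), 'eef_rot': array([-3.14154673e+00,  1.78917280e-05,  2.76077739e+00]), 'wrist_force': array([-0.13576403,  0.29432231, -0.27090096]), 'moment': array([-0.01869123,  0.03500839, -0.04957568]), 'finger_gap': 93.7980978108845}
```

Run:
```python
import cv2
a=cv2.imread('pics/top0.png')
cv2.imwrite('pics/topc.png',cv2.resize(a[140:380,180:500],None,fx=2.5,fy=2.5,interpolation=cv2.INTER_CUBIC))
```

```text
(no output)
```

View pics/topc.png

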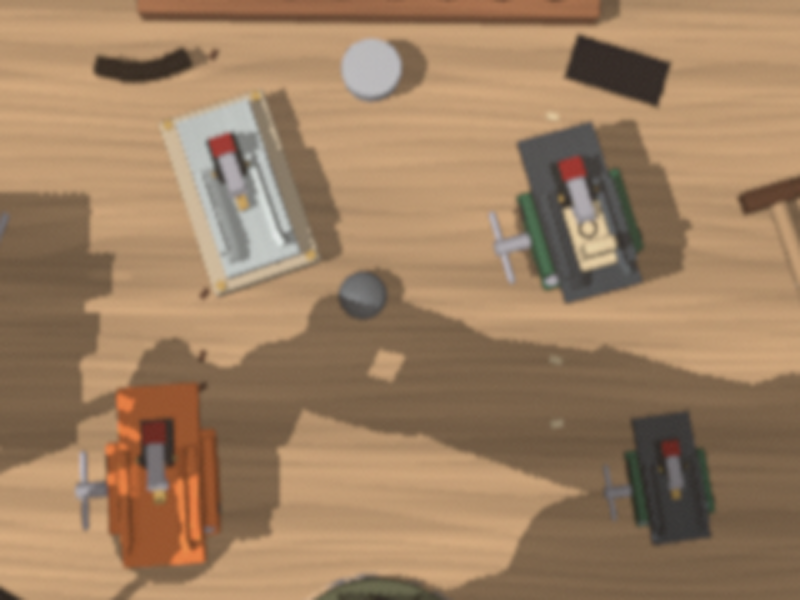

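View pics/scene0.png

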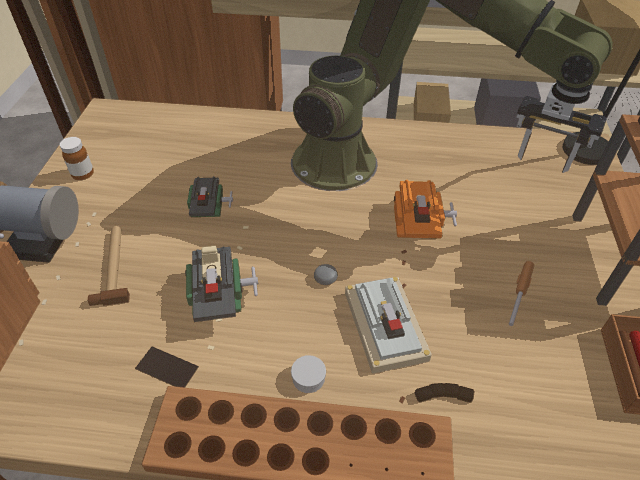

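```bash
cat > fit.py <<'E'
from h import *
from scipy.optimize import minimize
def rectfit(P,c0,yaw0,ct=(32,0),hx=98,hy=45):
    # points P (xy) all; label by in-mask given; maximize soft overlap
    P,m=P
    def cost(q):
        c,s=np.cos(q[2]),np.sin(q[2]);d=P-q[:2]
        x=np.abs(c*d[:,0]+s*d[:,1])-hx;y=np.abs(-s*d[:,0]+c*d[:,1])-hy
        ins=1/(1+np.exp(np.clip(np.maximum(x,y)/1.5,-30,30)))
        return np.sum((ins-m)**2)
    r=min((minimize(cost,[c0[0]+dx,c0[1]+dy,yaw0+dw],method='Nelder-Mead',options=dict(xatol=.01,fatol=.01,initial_simplex=[[c0[0]+dx,c0[1]+dy,yaw0+dw],[c0[0]+dx+8,c0[1]+dy,yaw0+dw],[c0[0]+dx,c0[1]+dy+8,yaw0+dw],[c0[0]+dx,c0[1]+dy,yaw0+dw+.08]])) for dx in(0,10) for dy in(0,10) for dw in(0,.15,-.15)),key=lambda r:r.fun)
    return r.x,r.fun
def go(f,c):
  for name,c0,yaw,zlo,zf in(('A',(558,-213),.25,60,70),('B',(575,170),.25,37,45)):
    W=pts(c).reshape(-1,3);ok=c['depth'].ravel()>0
    hsv=cv2.cvtColor(c['color'],cv2.COLOR_BGR2HSV).reshape(-1,3)
    near=ok&(np.hypot(W[:,0]-c0[0],W[:,1]-c0[1])<150)
    m=near&(W[:,2]>zlo)
    if name=='A': m&=~((hsv[:,0]>45)&(hsv[:,0]<85)&(hsv[:,1]>70))
    q,fun=rectfit((W[near][:,:2],m[near].astype(float)),c0,yaw)
    R=np.array([[np.cos(q[2]),-np.sin(q[2])],[np.sin(q[2]),np.cos(q[2])]])
    o=q[:2]-R@[32,0]
    L=(W[:,:2]-o)@R
    fl=near&(abs(L[:,0]+52)<8)&(abs(L[:,1])<10); fe=near&(L[:,0]>100)&(L[:,0]<122)&(abs(L[:,1])<30)
    print(f,name,'ctr',q.round(3),'cost',round(fun,1),m.sum(),'origin',o.round(1),'z mouth',np.median(W[fl][:,2]).round(1),'z end',np.median(W[fe][:,2]).round(1),W[fe][:,2].std().round(2))
    for lab,zr in(('rails/handle',(zf+10,zf+24)),('high',(zf+24,zf+32)),('top',(zf+42,zf+60))):
        s=near&(W[:,2]>zr[0])&(W[:,2]<zr[1])&(abs(L[:,0]-32)<95)&(abs(L[:,1])<44)
        if s.sum()>3: print('  ',lab,s.sum(),np.percentile(L[s],[3,50,97],axis=0).round(1).tolist())
    red=near&(hsv[:,1]>150)&((hsv[:,0]<8)|(hsv[:,0]>172))&(W[:,2]>zf+15)
    print('   red',red.sum(),L[red].mean(0).round(1),W[red].mean(0).round(1))
if __name__=='__main__':
  for n in('top','scene'):
    d=np.load(n+'0.npz');go(n,{k:d[k] for k in d})
E
python3 fit.py
```

```text
top A ctr [ 5.40141e+02 -2.21841e+02  2.78000e-01] cost 356.9 2407 origin [ 509.4 -230.6] z mouth 69.6 z end 69.5 2.88
   rails/handle 802 [[-45.0, -40.2], [10.3, 5.4], [63.9, 42.0]]
   high 139 [[-27.2, -12.6], [56.2, 1.5], [83.6, 17.3]]
   top 71 [[-27.9, -14.2], [-20.8, 2.2], [-13.1, 17.2]]
   red 59 [75.3  0. ] [ 581.7 -209.9   97.4]
top B ctr [5.67756e+02 1.72644e+02 3.48000e-01] cost 44.7 2019 origin [537.7 161.7] z mouth 45.5 z end 45.0 2.85
   rails/handle 596 [[-47.5, -41.5], [16.0, 2.0], [65.9, 41.3]]
   high 140 [[21.6, -17.9], [62.8, -1.0], [87.2, 16.9]]
   red 42 [77.2 -1.5] [610.8 186.7  73.3]
scene A ctr [ 5.38606e+02 -2.24763e+02  2.72000e-01] cost 907.4 3158 origin [ 507.8 -233.4] z mouth nan z end 66.0 34.99
   rails/handle 1010 [[-40.7, -40.2], [11.6, 3.0], [82.4, 41.3]]
   high 256 [[-11.3, -14.6], [54.7, 0.7], [88.8, 16.2]]
   top 108 [[-24.6, -15.0], [-12.8, 1.4], [-8.0, 16.4]]
   red 103 [78.1  1.1] [ 582.7 -211.3   97.1]
scene B ctr [5.67933e+02 1.70292e+02 3.49000e-01] cost 137.2 3196 origin [537.9 159.3] z mouth 45.7 z end 44.9 1.92
   rails/handle 909 [[-44.0, -42.2], [22.9, -8.3], [87.4, 40.8]]
   high 245 [[24.2, -16.4], [65.3, -1.3], [89.6, 13.6]]
   red 100 [79.  -1.2] [612.5 185.2  72.7]
  return _methods._mean(a, axis=axis, dtype=dtype,
  ret = ret.dtype.type(ret / rcount)
```

Candidates in the scene picture: for shoe_a, the large dark shoe (216,290) holding the template, the small dark shoe (207,194) and the orange one (422,210). By the description it is the large dark one. Shoe_b is the aluminium shoe on the block (385,325). The top crop confirms both choices: the plate and handle are only in the large dark shoe.

>>> drive_tool(rows=[{"offset":[0,0,0],"spin":7.5,"jaw":0},{"offset":[0,0,0],"spin":7.5,"jaw":0},{"offset":[0,0,0],"spin":7.5,"jaw":0},{"offset":[0,0,0],"spin":7.5,"jaw":0},{"offset":[0,0,0],"spin":7.5,"jaw":0},{"offset":[0,0,0],"spin":7.5,"jaw":0},{"offset":[0,0,0],"spin":7.4,"jaw":0}], force=20)

```text
clock: 1.9
eef_pos: [204.4, 510.6, 302.6]
eef_rot: [-3.142, 0.0, 1.841]
wrist_force: [-0.3, 0.2, -0.2]
finger_gap: 41.5
```

>>> drive_tool(rows=[{"offset":[-20,4,0],"spin":0,"jaw":0},{"offset":[-40,9,0],"spin":0,"jaw":0},{"offset":[-44,10,0],"spin":0,"jaw":0},{"offset":[-44,10,0],"spin":0,"jaw":0},{"offset":[-44,10,0],"spin":0,"jaw":0},{"offset":[-44,10,0],"spin":0,"jaw":0},{"offset":[-44,10,0],"spin":0,"jaw":0},{"offset":[-44,10,0],"spin":0,"jaw":0},{"offset":[-44,10,0],"spin":0,"jaw":0},{"offset":[-44,10,0],"spin":0,"jaw":0},{"offset":[-44,10,0],"spin":0,"jaw":0},{"offset":[-44,10,0],"spin":0,"jaw":0},{"offset":[-44,10,0],"spin":0,"jaw":0},{"offset":[-44,10,0],"spin":0,"jaw":0},{"offset":[-44,10,0],"spin":0,"jaw":0},{"offset":[-44,10,0],"spin":0,"jaw":0},{"offset":[-44,10,0],"spin":0,"jaw":0},{"offset":[-44,6,0],"spin":0,"jaw":0},{"offset":[-32,0,30],"spin":0,"jaw":0},{"offset":[0,0,40],"spin":0,"jaw":0}])

```text
clock: 3.9
eef_pos: [584.3, -213.1, 232.7]
eef_rot: [3.139, 0.003, 1.843]
wrist_force: [1.1, 1.1, -0.1]
finger_gap: 0.6
```

>>> drive_tool(rows=[{"offset":[3,0,25],"spin":0,"jaw":0},{"offset":[0,0,0],"spin":0,"jaw":0},{"offset":[0,0,0],"spin":0,"jaw":0}])

```text
clock: 4.2
eef_pos: [583.0, -206.6, 208.6]
eef_rot: [3.141, 0.0, 1.846]
wrist_force: [-0.2, -0.0, 0.1]
finger_gap: 0.6
```

Run:
```python
from h import *
s=manip.read_state();print(s['eef_pos'],s['eef_rot'],s['wrist_force'])
t=s['eef_pos']-[0,0,97]
ims=[]
for n in('scene','top'):
    c=eyes.camera(n);p=proj(c,[t])[0];print(n,p)
    u,v=p.astype(int);k=c['color'][v-50:v+50,u-65:u+65].copy();ims.append(cv2.resize(k,None,fx=3,fy=3,interpolation=cv2.INTER_CUBIC))
cv2.imwrite('pics/p1.png',np.hstack(ims))
```

```text
[ 583.01430608 -206.58222688  208.63611249] [3.14116533e+00 3.47585565e-04 1.84647328e+00] [-1.64131470e-01 -1.39153123e-04  9.96614228e-02]
scene [212.49722883 283.86930104]
top [408.10814442 205.00382352]
```

View pics/p1.png

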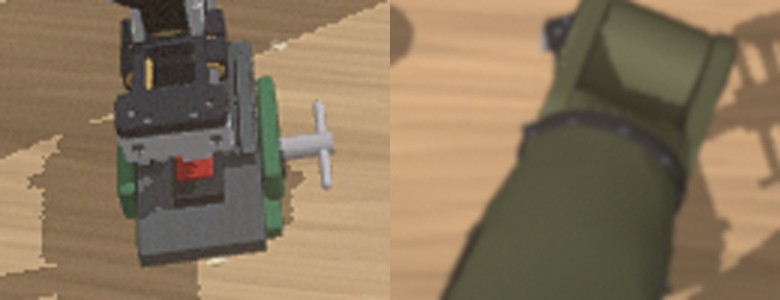

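The crop shows the fingers over the red pad (about 195,165 in the crop) of the large dark shoe in the green vise. It is the right shoe, so I go down.

>>> drive_tool(rows=[{"offset":[-2.5,1,6],"spin":0,"jaw":0},{"offset":[0,0,5],"spin":0,"jaw":0},{"offset":[0,0,2],"spin":0,"jaw":0},{"offset":[0,0,2],"spin":0,"jaw":0},{"offset":[0,0,0],"spin":0,"jaw":0}])

```text
clock: 4.8
eef_pos: [584.4, -208.6, 192.6]
eef_rot: [3.142, 0.0, 1.846]
wrist_force: [0.1, -0.3, 0.5]
finger_gap: 0.4
```

>>> drive_tool(rows=[{"offset":[0,0,2],"spin":0,"jaw":0},{"offset":[0,0,2],"spin":0,"jaw":0},{"offset":[0,0,1],"spin":0,"jaw":0},{"offset":[0,0,0],"spin":0,"jaw":0}])

```text
clock: 5.2
eef_pos: [584.4, -208.7, 187.5]
eef_rot: [3.142, -0.0, 1.846]
wrist_force: [1.1, 0.2, 1.5]
finger_gap: 0.4
```

>>> drive_tool(rows=[{"offset":[0,0,1],"spin":0,"jaw":0},{"offset":[0,0,1],"spin":0,"jaw":0},{"offset":[0,0,0],"spin":0,"jaw":0},{"offset":[0,0,0],"spin":0,"jaw":0}])

```text
clock: 5.6
eef_pos: [584.4, -208.7, 185.7]
eef_rot: [3.142, -0.0, 1.846]
wrist_force: [0.8, 0.0, 0.9]
finger_gap: 0.5
```

Run:
```python
from h import *
c=eyes.camera('scene');W=pts(c);hsv=cv2.cvtColor(c['color'],cv2.COLOR_BGR2HSV)
o=np.array([509,-230.5]);a=.276;R=np.array([[np.cos(a),-np.sin(a)],[np.sin(a),np.cos(a)]])
L=(W[...,:2]-o)@R
s=(abs(L[...,1])<20)&(W[...,2]>112)&(W[...,2]<126)&(L[...,0]<10)&(L[...,0]>-90)
print(s.sum(),np.percentile(L[s],[3,50,97],axis=0) if s.any() else '')
k=c['color'][230:330,150:280];cv2.imwrite('pics/p2.png',cv2.resize(k,None,fx=4,fy=4,interpolation=cv2.INTER_CUBIC))
```

```text
0
```

View pics/p2.png

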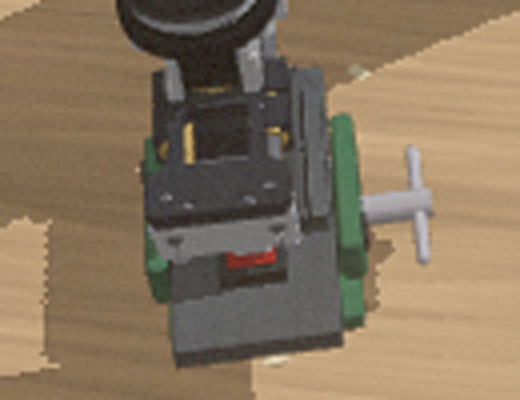

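>>> drive_tool(rows=[{"offset":[0,0,0.8],"spin":0,"jaw":0},{"offset":[0,0,0],"spin":0,"jaw":0},{"offset":[0,0,0],"spin":0,"jaw":0},{"offset":[0,0,0],"spin":0,"jaw":0}])

```text
clock: 6.05
eef_pos: [584.4, -208.7, 184.9]
eef_rot: [3.142, 0.0, 1.846]
wrist_force: [1.1, -0.0, 1.0]
finger_gap: 0.2
```

>>> drive_tool(rows=[{"offset":[0,0,-10],"spin":0,"jaw":0},{"offset":[0,0,-40],"spin":0,"jaw":0},{"offset":[0,-40,-40],"spin":0,"jaw":30},{"offset":[0,-50,-10],"spin":0,"jaw":30},{"offset":[0,-50,0],"spin":0,"jaw":30},{"offset":[0,-50,0],"spin":0,"jaw":30},{"offset":[0,-50,0],"spin":0,"jaw":30},{"offset":[0,0,0],"spin":0,"jaw":30}])

```text
clock: 6.85
eef_pos: [355.0, -273.3, 280.8]
eef_rot: [-3.141, 0.0, 1.843]
wrist_force: [1.6, -0.0, 0.1]
finger_gap: 30.2
```

```bash
cat > look.py <<'E'
from h import *
import sys
s=manip.read_state();print(s['eef_pos'],s['eef_rot'],s['clock'])
o,a,zf={'A':((509,-230.5),.276,70),'B':((537.8,160.5),.348,45)}[sys.argv[1]]
R=np.array([[np.cos(a),-np.sin(a)],[np.sin(a),np.cos(a)]])
ims=[]
for n in('scene','top'):
    c=eyes.camera(n);W=pts(c);L=(W[...,:2]-o)@R
    hsv=cv2.cvtColor(c['color'],cv2.COLOR_BGR2HSV)
    pale=(hsv[...,0]>10)&(hsv[...,0]<32)&(hsv[...,2]>90)&(hsv[...,1]>25)
    for lab,z0,z1 in(('handle top',zf+46,zf+58),('red',zf+15,zf+40)):
        g=(abs(L[...,1])<30)&(L[...,0]>-130)&(L[...,0]<110)&(W[...,2]>z0)&(W[...,2]<z1)
        if lab=='red': g&=(hsv[...,1]>150)&((hsv[...,0]<8)|(hsv[...,0]>172))
        if g.sum()>3: print(n,lab,g.sum(),np.percentile(L[g],[3,50,97],axis=0).round(1).tolist(),'z',np.median(W[g][:,2]).round(1))
    u,v=proj(c,[[*o,zf]])[0].astype(int)
    ims.append(cv2.resize(c['color'][v-55:v+45,u-60:u+60],None,fx=3,fy=3,interpolation=cv2.INTER_CUBIC))
cv2.imwrite(sys.argv[2],np.hstack(ims))
E
python3 look.py A pics/p3.png
```

```text
[ 355.0127106  -273.30622761  280.81804647] [-3.14097472e+00  4.24015917e-04  1.84267485e+00] 6.85
scene handle top 82 [[-60.6, -17.8], [-51.5, -2.4], [-45.6, 13.5]] z 120.5
scene red 104 [[65.0, -12.9], [76.2, -1.9], [86.8, 10.6]] z 97.6
top handle top 47 [[-62.7, -7.2], [-55.4, 6.3], [-48.9, 16.6]] z 121.1
top red 59 [[66.6, -11.2], [75.0, 0.2], [84.9, 12.1]] z 97.9
```

View pics/p3.png

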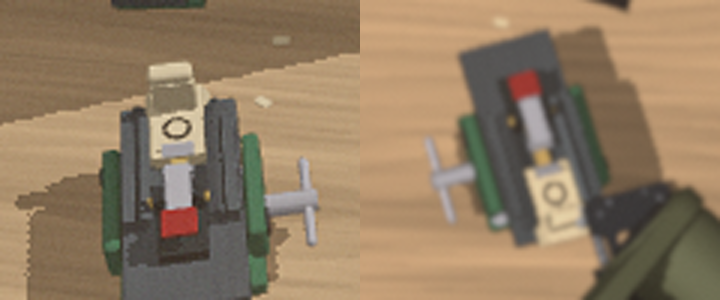

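Released: the handle is now at x about −54, so the template origin is near −36, as the task text describes. Next I grasp the handle.

>>> drive_tool(rows=[{"offset":[0,35,0],"spin":0,"jaw":44},{"offset":[0,40,0],"spin":0,"jaw":44},{"offset":[0,31,0],"spin":0,"jaw":44},{"offset":[0,0,20],"spin":-0.2,"jaw":44},{"offset":[0,0,30],"spin":0,"jaw":44},{"offset":[0,0,25],"spin":0,"jaw":44},{"offset":[0,0,10],"spin":0,"jaw":44},{"offset":[0,0,5],"spin":0,"jaw":44},{"offset":[0,0,0],"spin":0,"jaw":44}])

```text
clock: 7.85
eef_pos: [461.3, -243.5, 190.3]
eef_rot: [3.141, 0.0, 1.85]
wrist_force: [-0.8, 0.1, -0.3]
finger_gap: 43.9
```

>>> drive_tool(rows=[{"offset":[0,0,0],"spin":0,"jaw":10},{"offset":[0,0,0],"spin":0,"jaw":10},{"offset":[0,0,0],"spin":0,"jaw":10},{"offset":[0,0,0],"spin":0,"jaw":10},{"offset":[0,0,0],"spin":0,"jaw":10}], force=20)

```text
clock: 8.35
eef_pos: [460.7, -243.9, 190.5]
eef_rot: [-3.142, 0.001, 1.85]
wrist_force: [-4.3, -0.8, 4.5]
finger_gap: 15.6
```

>>> drive_tool(rows=[{"offset":[0,-4,0],"spin":0,"jaw":10},{"offset":[0,-4,0],"spin":0,"jaw":10},{"offset":[0,-4,0],"spin":0,"jaw":10},{"offset":[0,0,0],"spin":0,"jaw":10}])

```text
clock: 8.75
eef_pos: [449.1, -247.2, 190.5]
eef_rot: [3.141, 0.001, 1.849]
wrist_force: [-0.3, 0.6, 5.7]
finger_gap: 16.1
```

>>> drive_tool(rows=[{"offset":[0,0,-0.7],"spin":0,"jaw":10},{"offset":[0,-4,0],"spin":0,"jaw":10},{"offset":[0,0,0],"spin":0,"jaw":10}])

```text
clock: 9.05
eef_pos: [444.9, -248.1, 190.6]
eef_rot: [-3.141, -0.0, 1.85]
wrist_force: [-0.6, 0.1, 1.2]
finger_gap: 15.7
```

>>> drive_tool(rows=[{"offset":[0,-5,0],"spin":0,"jaw":10},{"offset":[0,-5,0],"spin":0,"jaw":10},{"offset":[0,-5,0],"spin":0,"jaw":10},{"offset":[0,-5,0],"spin":0,"jaw":10},{"offset":[0,-5,0],"spin":0,"jaw":10}])

```text
clock: 9.55
eef_pos: [420.9, -255.0, 190.6]
eef_rot: [-3.141, -0.0, 1.85]
wrist_force: [0.3, -0.2, -1.6]
finger_gap: 15.9
```

>>> drive_tool(rows=[{"offset":[0,-5,0],"spin":0,"jaw":10},{"offset":[0,-6,0],"spin":0,"jaw":10},{"offset":[0,-6,0],"spin":0,"jaw":10},{"offset":[0,-6,0],"spin":0,"jaw":10},{"offset":[0,-6,0],"spin":0,"jaw":10},{"offset":[0,-6,0],"spin":0,"jaw":10},{"offset":[0,-6,0],"spin":0,"jaw":10},{"offset":[0,0,0],"spin":0,"jaw":10}])

```text
clock: 10.35
eef_pos: [381.4, -266.4, 190.8]
eef_rot: [-3.142, 0.0, 1.849]
wrist_force: [0.5, 1.7, -1.3]
finger_gap: 15.7
```

>>> drive_tool(rows=[{"offset":[0,0,-15],"spin":0,"jaw":10},{"offset":[0,0,-25],"spin":0,"jaw":10},{"offset":[0,0,0],"spin":-4,"jaw":10},{"offset":[18,9,0],"spin":0,"jaw":10},{"offset":[34,17,0],"spin":0,"jaw":10},{"offset":[36,18,0],"spin":0,"jaw":10},{"offset":[36,18,0],"spin":0,"jaw":10},{"offset":[36,18,0],"spin":0,"jaw":10},{"offset":[36,18,0],"spin":0,"jaw":10},{"offset":[36,18,0],"spin":0,"jaw":10},{"offset":[36,18,0],"spin":0,"jaw":10},{"offset":[36,18,0],"spin":0,"jaw":10},{"offset":[26,13,0],"spin":0,"jaw":10},{"offset":[18,9.6,0],"spin":0,"jaw":10},{"offset":[0,0,0],"spin":0,"jaw":10},{"offset":[0,0,0],"spin":0,"jaw":10}])

```text
clock: 11.95
eef_pos: [427.1, 120.5, 230.6]
eef_rot: [-3.141, 0.0, 1.92]
wrist_force: [-0.1, -0.0, -1.1]
finger_gap: 15.8
```

```bash
cat > look2.py <<'E'
from h import *
import sys
s=manip.read_state();p=s['eef_pos'];print(p.round(2),s['eef_rot'].round(4),s['wrist_force'].round(1),s['clock'])
a=s['eef_rot'][2]-np.pi/2
R=np.array([[np.cos(a),-np.sin(a)],[np.sin(a),np.cos(a)]])
o=np.array([537.8,160.5]);b=.348;Rb=np.array([[np.cos(b),-np.sin(b)],[np.sin(b),np.cos(b)]])
print('tool in B',((p[:2]-o)@Rb).round(2))
ims=[]
for n in('scene','top'):
    c=eyes.camera(n);W=pts(c);T=(W[...,:2]-p[:2])@R
    z=W[...,2]
    g=(T[...,0]>-10)&(T[...,0]<65)&(abs(T[...,1])<45)&(z>p[2]-122)&(z<p[2]-96)&(c['depth']>0)
    if g.sum()>5:
        print(n,g.sum(),'rel tool',np.percentile(T[g],[2,50,98],axis=0).round(1).tolist(),'z',np.percentile(z[g],[5,50,95]).round(1))
        q=g&(T[...,0]>14)&(z<p[2]-103)
        print('  plate y vs x:',[(x,np.percentile(T[q&(abs(T[...,0]-x)<5)][:,1],[3,97]).round(1).tolist()) for x in(20,30,40,48) if (q&(abs(T[...,0]-x)<5)).sum()>4],np.median(z[q]) if q.any() else '')
    u,v=proj(c,[[*p[:2],p[2]-110]])[0].astype(int)
    ims.append(cv2.resize(c['color'][v-50:v+70,u-50:u+70],None,fx=3,fy=3,interpolation=cv2.INTER_CUBIC))
cv2.imwrite(sys.argv[1],np.hstack(ims))
E
python3 look2.py pics/p4.png
```

```text
[427.07 120.49 230.6 ] [-3.1413e+00  1.0000e-04  1.9204e+00] [-0.1 -0.  -1.1] 11.95
tool in B [-117.73    0.15]
scene 488 rel tool [[-5.8, -27.0], [30.7, -7.4], [55.5, 18.9]] z [112.4 121.6 127.3]
  plate y vs x: [(20, [-27.1, 16.4]), (30, [-26.5, 17.0]), (40, [-27.0, 16.3]), (48, [-25.8, 16.2])] 121.42999704176695
```

View pics/p4.png

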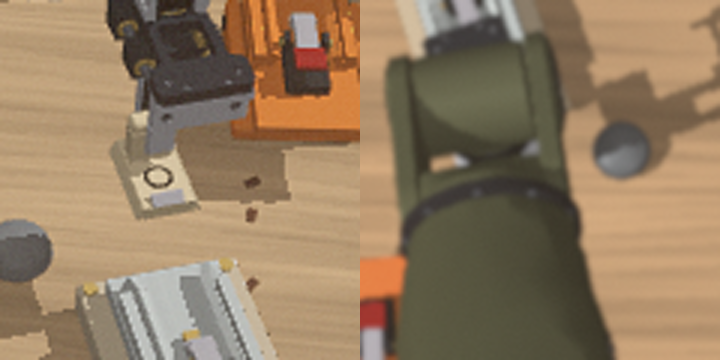

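The template hangs level and aligned with the tool: leading edge near crop (160,210), shoe B's mouth below at about (160,280). Next I lower it to the apron.

>>> drive_tool(rows=[{"offset":[0,0,20],"spin":0,"jaw":10},{"offset":[0,0,25],"spin":0,"jaw":10},{"offset":[0,0,12],"spin":0,"jaw":10},{"offset":[0,0,5],"spin":0,"jaw":10},{"offset":[0,0,1.5],"spin":0,"jaw":10},{"offset":[0,0,0],"spin":0,"jaw":10}])

```text
clock: 12.65
eef_pos: [427.5, 120.5, 167.8]
eef_rot: [3.141, 0.0, 1.919]
wrist_force: [-0.8, -0.7, -0.9]
finger_gap: 15.8
```

>>> drive_tool(rows=[{"offset":[0,3,0],"spin":0,"jaw":10},{"offset":[0,3,0],"spin":0,"jaw":10},{"offset":[0,3,0],"spin":0,"jaw":10},{"offset":[0,0,0],"spin":0,"jaw":10}])

```text
clock: 13.05
eef_pos: [436.0, 123.8, 167.4]
eef_rot: [3.141, 0.0, 1.92]
wrist_force: [-0.0, 0.1, -1.3]
finger_gap: 15.9
```

>>> drive_tool(rows=[{"offset":[0,0,0.8],"spin":0,"jaw":10},{"offset":[0,3,0],"spin":0,"jaw":10},{"offset":[0,3,0],"spin":0,"jaw":10},{"offset":[0,0,0],"spin":0,"jaw":10}])

```text
clock: 13.45
eef_pos: [441.6, 125.8, 166.4]
eef_rot: [3.141, 0.0, 1.92]
wrist_force: [-0.1, 0.4, -1.4]
finger_gap: 16.4
```

>>> drive_tool(rows=[{"offset":[0,2.5,0],"spin":0,"jaw":10},{"offset":[0,2.5,0],"spin":0,"jaw":10},{"offset":[0,0,0],"spin":0,"jaw":10}])

```text
clock: 13.75
eef_pos: [446.2, 127.5, 166.4]
eef_rot: [3.141, 0.0, 1.92]
wrist_force: [-0.6, 0.3, -0.7]
finger_gap: 15.9
```

>>> drive_tool(rows=[{"offset":[0,2.5,0],"spin":0,"jaw":10},{"offset":[0,2.5,0],"spin":0,"jaw":10},{"offset":[0,0,0],"spin":0,"jaw":10}])

```text
clock: 14.05
eef_pos: [450.9, 129.2, 166.4]
eef_rot: [3.142, -0.0, 1.92]
wrist_force: [0.0, 0.7, -1.5]
finger_gap: 15.7
```

>>> drive_tool(rows=[{"offset":[0,2.5,0],"spin":0,"jaw":10},{"offset":[0,2.5,0],"spin":0,"jaw":10},{"offset":[0,0,0],"spin":0,"jaw":10}])

```text
clock: 14.35
eef_pos: [455.6, 130.9, 166.4]
eef_rot: [3.141, -0.0, 1.92]
wrist_force: [-0.4, 1.4, -1.6]
finger_gap: 15.7
```

>>> drive_tool(rows=[{"offset":[0.5,2.5,0],"spin":0,"jaw":10},{"offset":[0,2.5,0],"spin":0,"jaw":10},{"offset":[0,2.5,0],"spin":0,"jaw":10},{"offset":[0,0,0],"spin":0,"jaw":10}])

```text
clock: 14.75
eef_pos: [462.5, 133.9, 166.4]
eef_rot: [3.141, 0.0, 1.92]
wrist_force: [-0.7, 0.1, -1.7]
finger_gap: 15.8
```

>>> drive_tool(rows=[{"offset":[0,2.5,0],"spin":0,"jaw":10},{"offset":[0,2.5,0],"spin":0,"jaw":10},{"offset":[0,2.5,0],"spin":0,"jaw":10},{"offset":[0,0,0],"spin":0,"jaw":10}])

```text
clock: 15.15
eef_pos: [469.5, 136.5, 166.4]
eef_rot: [3.141, 0.0, 1.92]
wrist_force: [0.4, 0.5, -0.7]
finger_gap: 15.9
```

>>> drive_tool(rows=[{"offset":[0,2.5,0],"spin":0,"jaw":10},{"offset":[0,2.5,0],"spin":0,"jaw":10},{"offset":[0,2.5,0],"spin":0,"jaw":10},{"offset":[0,0,0],"spin":0,"jaw":10}])

```text
clock: 15.55
eef_pos: [476.6, 139.0, 166.4]
eef_rot: [3.141, 0.0, 1.92]
wrist_force: [0.7, 0.6, -1.0]
finger_gap: 16.1
```

>>> drive_tool(rows=[{"offset":[0,2,0],"spin":0,"jaw":10},{"offset":[0,2,0],"spin":0,"jaw":10},{"offset":[0,2,0],"spin":0,"jaw":10},{"offset":[0,2,0],"spin":0,"jaw":10},{"offset":[0,0,0],"spin":0,"jaw":10}])

```text
clock: 16.05
eef_pos: [484.0, 141.7, 166.4]
eef_rot: [3.142, 0.0, 1.92]
wrist_force: [0.7, 0.1, -1.5]
finger_gap: 16.0
```

>>> drive_tool(rows=[{"offset":[0,2,0],"spin":0,"jaw":10},{"offset":[0,2,0],"spin":0,"jaw":10},{"offset":[0,2,0],"spin":0,"jaw":10},{"offset":[0,0,0],"spin":0,"jaw":10}])

```text
clock: 16.45
eef_pos: [489.6, 143.7, 166.3]
eef_rot: [-3.141, -0.0, 1.92]
wrist_force: [-0.8, -0.3, -0.6]
finger_gap: 15.6
```

>>> drive_tool(rows=[{"offset":[0,2,0],"spin":0,"jaw":10},{"offset":[0,2,0],"spin":0,"jaw":10},{"offset":[0,2,0],"spin":0,"jaw":10},{"offset":[0,0,0],"spin":0,"jaw":10}])

```text
clock: 16.85
eef_pos: [495.3, 145.8, 166.3]
eef_rot: [-3.141, -0.0, 1.92]
wrist_force: [-0.1, -0.5, -1.0]
finger_gap: 15.5
```

>>> drive_tool(rows=[{"offset":[0,2,0],"spin":0,"jaw":10},{"offset":[0,2,0],"spin":0,"jaw":10},{"offset":[0,2,0],"spin":0,"jaw":10},{"offset":[0,0,0],"spin":0,"jaw":10}])

```text
clock: 17.25
eef_pos: [500.9, 147.9, 166.3]
eef_rot: [3.142, -0.0, 1.92]
wrist_force: [-1.4, -1.2, -1.7]
finger_gap: 15.8
```

>>> drive_tool(rows=[{"offset":[0,2,0],"spin":0,"jaw":10},{"offset":[0,2,0],"spin":0,"jaw":10},{"offset":[0,0,0],"spin":0,"jaw":10}])

```text
clock: 17.55
eef_pos: [504.7, 149.3, 166.3]
eef_rot: [3.142, 0.0, 1.92]
wrist_force: [-2.9, -1.3, -2.0]
finger_gap: 15.7
```

>>> drive_tool(rows=[{"offset":[0,2,0],"spin":0,"jaw":10},{"offset":[0,2,0],"spin":0,"jaw":10},{"offset":[0,0,0],"spin":0,"jaw":10}])

```text
clock: 17.85
eef_pos: [508.5, 150.6, 166.4]
eef_rot: [3.141, 0.0, 1.92]
wrist_force: [-2.0, -0.8, -2.0]
finger_gap: 15.4
```

>>> drive_tool(rows=[{"offset":[0,2,0],"spin":0,"jaw":10},{"offset":[0,0,0],"spin":0,"jaw":10}])

```text
clock: 18.05
eef_pos: [510.3, 151.3, 166.4]
eef_rot: [3.142, 0.0, 1.92]
wrist_force: [-2.1, -0.3, -1.3]
finger_gap: 15.5
```

>>> drive_tool(rows=[{"offset":[0,2,0],"spin":0,"jaw":10},{"offset":[0,0,0],"spin":0,"jaw":10}])

```text
clock: 18.25
eef_pos: [512.2, 151.9, 166.4]
eef_rot: [-3.142, 0.0, 1.92]
wrist_force: [-2.7, -0.8, -1.1]
finger_gap: 15.8
```

>>> drive_tool(rows=[{"offset":[0,2,0],"spin":0,"jaw":10},{"offset":[0,0,0],"spin":0,"jaw":10}])

```text
clock: 18.45
eef_pos: [514.0, 152.6, 166.4]
eef_rot: [-3.142, 0.0, 1.92]
wrist_force: [-2.9, -1.9, -2.2]
finger_gap: 16.4
```

>>> drive_tool(rows=[{"offset":[0,1.5,0],"spin":0,"jaw":10},{"offset":[0,0,0],"spin":0,"jaw":10}])

```text
clock: 18.65
eef_pos: [515.4, 153.1, 166.4]
eef_rot: [-3.142, 0.0, 1.92]
wrist_force: [-3.0, -1.7, -2.2]
finger_gap: 16.2
```

>>> drive_tool(rows=[{"offset":[0,1.5,0],"spin":0,"jaw":10},{"offset":[0,0,0],"spin":0,"jaw":10}])

```text
clock: 18.85
eef_pos: [516.8, 153.7, 166.4]
eef_rot: [-3.141, -0.0, 1.92]
wrist_force: [-4.1, -1.4, -0.7]
finger_gap: 15.9
```

>>> drive_tool(rows=[{"offset":[0,1.5,0],"spin":0,"jaw":10},{"offset":[0,0,0],"spin":0,"jaw":10}])

```text
clock: 19.05
eef_pos: [518.3, 154.2, 166.4]
eef_rot: [3.141, -0.0, 1.919]
wrist_force: [-2.9, -1.7, -2.1]
finger_gap: 16.0
```

>>> drive_tool(rows=[{"offset":[0,1.5,0],"spin":0,"jaw":10},{"offset":[0,0,0],"spin":0,"jaw":10}])

```text
clock: 19.25
eef_pos: [519.7, 154.7, 166.4]
eef_rot: [3.142, 0.0, 1.92]
wrist_force: [-2.8, -1.9, -1.8]
finger_gap: 16.1
```

>>> drive_tool(rows=[{"offset":[0,1.5,0],"spin":0,"jaw":10},{"offset":[0,0,0],"spin":0,"jaw":10}])

```text
clock: 19.45
eef_pos: [521.1, 155.2, 166.4]
eef_rot: [3.141, 0.0, 1.92]
wrist_force: [-3.1, -0.6, -2.3]
finger_gap: 16.0
```

>>> drive_tool(rows=[{"offset":[0,1.5,0],"spin":0,"jaw":10},{"offset":[0,0,0],"spin":0,"jaw":10}])

```text
clock: 19.65
eef_pos: [522.5, 155.7, 166.4]
eef_rot: [3.141, 0.0, 1.92]
wrist_force: [-3.0, -2.0, -1.6]
finger_gap: 16.0
```

Run:
```python
from h import *
o=np.array([537.8,160.5]);b=.348;Rb=np.array([[np.cos(b),-np.sin(b)],[np.sin(b),np.cos(b)]])
s=manip.read_state();print(((s['eef_pos'][:2]-o)@Rb),s['wrist_force']@[.94,.341,0])
c=eyes.camera('scene');W=pts(c)
u,v=proj(c,[[590,180,60]])[0].astype(int)
cv2.imwrite('pics/p5.png',cv2.resize(c['color'][v-50:v+40,u-55:u+55],None,fx=6,fy=6,interpolation=cv2.INTER_CUBIC))
d=np.load('scene0.npz');W0=pts({k:d[k] for k in d})
# lever heights profile, before/after
for n,w in(('before',W0),('now',W)):
    L=(w[...,:2]-o)@Rb
    print(n,[(x,np.round(np.median(w[...,2][(abs(L[...,0]-x)<3)&(abs(L[...,1]+1)<5)&(w[...,2]>40)]),1)) for x in range(15,100,5) if ((abs(L[...,0]-x)<3)&(abs(L[...,1]+1)<5)&(w[...,2]>40)).any()])
```

```text
[-15.99119827   0.74188722] -3.4900678960434637
before [(20, np.float64(69.7)), (25, np.float64(70.5)), (30, np.float64(70.9)), (35, np.float64(69.2)), (40, np.float64(70.2)), (45, np.float64(70.3)), (50, np.float64(70.9)), (55, np.float64(69.1)), (60, np.float64(70.5)), (65, np.float64(71.8)), (70, np.float64(72.1)), (75, np.float64(73.2)), (80, np.float64(71.8)), (85, np.float64(56.9)), (90, np.float64(56.6)), (95, np.float64(46.5))]
now [(15, np.float64(298.3)), (20, np.float64(305.8)), (25, np.float64(71.1)), (30, np.float64(69.2)), (35, np.float64(69.8)), (40, np.float64(70.4)), (45, np.float64(72.8)), (50, np.float64(207.9)), (55, np.float64(206.9)), (60, np.float64(169.1)), (65, np.float64(175.3)), (70, np.float64(199.5)), (75, np.float64(200.2)), (80, np.float64(71.4)), (85, np.float64(71.5)), (90, np.float64(56.0)), (95, np.float64(48.1))]
```

View pics/p5.png

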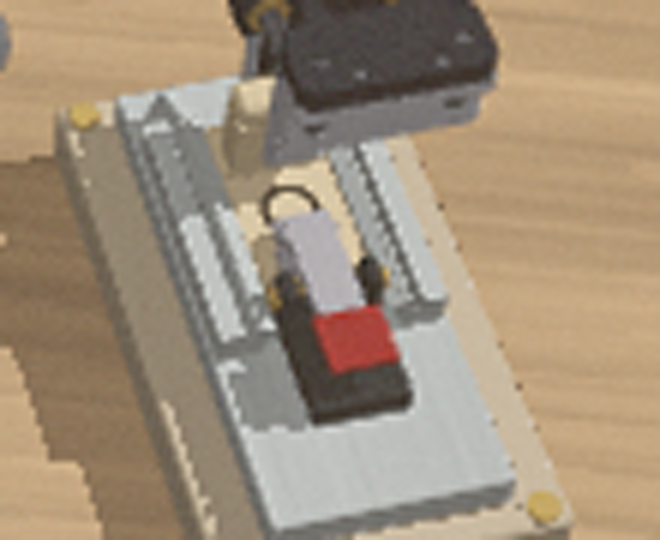

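The plate has gone well under the lever and the lever is still down, so it is either before the strike or just past it. I keep going by feel in 1 mm steps.

>>> drive_tool(rows=[{"offset":[0,1,0],"spin":0,"jaw":10},{"offset":[0,0,0],"spin":0,"jaw":10}])

```text
clock: 19.9
eef_pos: [523.4, 156.1, 166.4]
eef_rot: [3.142, -0.0, 1.919]
wrist_force: [-3.6, -1.7, -2.0]
finger_gap: 15.6
```

>>> drive_tool(rows=[{"offset":[0,1,0],"spin":0,"jaw":10},{"offset":[0,0,0],"spin":0,"jaw":10}])

```text
clock: 20.1
eef_pos: [524.3, 156.4, 166.4]
eef_rot: [3.142, 0.0, 1.92]
wrist_force: [-3.1, -2.4, -3.6]
finger_gap: 15.7
```

>>> drive_tool(rows=[{"offset":[0,1,0],"spin":0,"jaw":10},{"offset":[0,0,0],"spin":0,"jaw":10}])

```text
clock: 20.3
eef_pos: [525.1, 156.7, 166.4]
eef_rot: [-3.141, -0.0, 1.92]
wrist_force: [-5.0, -2.3, 0.0]
finger_gap: 15.9
```

>>> drive_tool(rows=[{"offset":[0,0.6,0],"spin":0,"jaw":10},{"offset":[0,0,0],"spin":0,"jaw":10}])

```text
clock: 20.5
eef_pos: [525.5, 156.8, 166.4]
eef_rot: [-3.14, -0.0, 1.92]
wrist_force: [-7.4, -3.3, 1.0]
finger_gap: 15.9
```

>>> drive_tool(rows=[{"offset":[0,0.6,0],"spin":0,"jaw":10},{"offset":[0,0,0],"spin":0,"jaw":10}])

```text
clock: 20.7
eef_pos: [525.9, 157.0, 166.4]
eef_rot: [-3.14, -0.0, 1.92]
wrist_force: [-9.5, -2.4, 3.2]
finger_gap: 15.7
```

```bash
cat > lev.py <<'E'
from h import *
o=np.array([537.8,160.5]);b=.348;Rb=np.array([[np.cos(b),-np.sin(b)],[np.sin(b),np.cos(b)]])
s=manip.read_state();print(s['clock'],((s['eef_pos'][:2]-o)@Rb).round(2),'axial',(s['wrist_force']@[.94,.341,0]).round(2),'z',s['wrist_force'][2].round(2))
def prof(c,lab):
    w=pts(c);L=(w[...,:2]-o)@Rb;z=w[...,2]
    g=(abs(L[...,1])<6)&(z>62)&(z<85)&(L[...,0]>15)&(L[...,0]<100)
    hsv=cv2.cvtColor(c['color'],cv2.COLOR_BGR2HSV)
    red=g&(hsv[...,1]>150)&((hsv[...,0]<8)|(hsv[...,0]>172))
    k=g&~red
    print(lab,[(x,z[k&(abs(L[...,0]-x)<4)].mean().round(1)) for x in range(20,70,8) if (k&(abs(L[...,0]-x)<4)).sum()>3],'red',red.sum(),L[red].mean(0).round(1),z[red].mean().round(1))
    return w
d=np.load('scene0.npz');prof({k:d[k] for k in d},'before')
c=eyes.camera('scene');prof(c,'now')
E
python3 lev.py
```

```text
20.7 [-12.43   0.74] axial -9.7 z 3.19
before [(20, np.float64(70.0)), (28, np.float64(70.3)), (36, np.float64(69.3)), (44, np.float64(70.0)), (52, np.float64(69.8)), (60, np.float64(70.1)), (68, np.float64(72.1))] red 53 [78.6 -0. ] 72.8
now [(20, np.float64(69.5)), (28, np.float64(69.8)), (36, np.float64(70.1)), (44, np.float64(69.7)), (52, np.float64(69.9)), (60, np.float64(70.2)), (68, np.float64(72.6))] red 52 [78.8 -0.4] 72.9
```

The force rises about 5 N/mm with the lever down, so this is the buffers past the click. I ease back, then let go.

>>> drive_tool(rows=[{"offset":[0,-0.7,0],"spin":0,"jaw":10},{"offset":[0,-0.7,0],"spin":0,"jaw":10},{"offset":[0,0,0],"spin":0,"jaw":10}])

```text
clock: 21.05
eef_pos: [524.9, 156.6, 166.4]
eef_rot: [-3.141, -0.0, 1.92]
wrist_force: [-4.9, -2.5, -0.7]
finger_gap: 15.8
```

>>> drive_tool(rows=[{"offset":[0,-0.7,0],"spin":0,"jaw":10},{"offset":[0,-0.7,0],"spin":0,"jaw":10},{"offset":[0,0,0],"spin":0,"jaw":10}])

```text
clock: 21.35
eef_pos: [523.7, 156.2, 166.4]
eef_rot: [3.141, 0.0, 1.92]
wrist_force: [-3.2, -1.8, -1.5]
finger_gap: 15.7
```

>>> drive_tool(rows=[{"offset":[0,-0.6,0],"spin":0,"jaw":10},{"offset":[0,0,0],"spin":0,"jaw":10}])

```text
clock: 21.55
eef_pos: [523.1, 156.0, 166.4]
eef_rot: [3.142, 0.0, 1.92]
wrist_force: [-3.8, -2.0, -2.3]
finger_gap: 16.0
```

>>> drive_tool(rows=[{"offset":[0,0,0],"spin":0,"jaw":20},{"offset":[0,0,0],"spin":0,"jaw":26},{"offset":[0,0,0],"spin":0,"jaw":26},{"offset":[0,0,0],"spin":0,"jaw":26}])

```text
clock: 21.95
eef_pos: [523.3, 156.1, 166.6]
eef_rot: [3.141, 0.0, 1.92]
wrist_force: [-0.0, 0.0, 0.8]
finger_gap: 26.3
```

```bash
python3 lev.py
```

```text
21.95 [-15.11   0.76] axial -0.03 z 0.79
before [(20, np.float64(70.0)), (28, np.float64(70.3)), (36, np.float64(69.3)), (44, np.float64(70.0)), (52, np.float64(69.8)), (60, np.float64(70.1)), (68, np.float64(72.1))] red 53 [78.6 -0. ] 72.8
now [(20, np.float64(69.4)), (28, np.float64(70.2)), (36, np.float64(69.7)), (44, np.float64(69.8)), (52, np.float64(69.9)), (60, np.float64(69.6))] red 50 [78.7  0.3] 73.0
```

Axial force is zero with the fingers open, so the catch holds it. I rise clear and check.

>>> drive_tool(rows=[{"offset":[0,0,-10],"spin":0,"jaw":26},{"offset":[0,0,-30],"spin":0,"jaw":26},{"offset":[0,0,-45],"spin":0,"jaw":26},{"offset":[0,0,-45],"spin":0,"jaw":26},{"offset":[0,-45,0],"spin":0,"jaw":40},{"offset":[0,-45,0],"spin":0,"jaw":40},{"offset":[0,-45,0],"spin":0,"jaw":40},{"offset":[0,-40,0],"spin":0,"jaw":40},{"offset":[0,0,0],"spin":0,"jaw":40},{"offset":[0,0,0],"spin":0,"jaw":40}])

```text
clock: 23.0
eef_pos: [358.7, 96.1, 297.6]
eef_rot: [3.139, 0.0, 1.919]
wrist_force: [-0.1, 0.3, 0.6]
finger_gap: 39.7
```

```bash
python3 look.py B pics/p6.png; python3 lev.py
```

```text
[358.74460907  96.1280872  297.5973451 ] [3.13894883e+00 4.56508875e-04 1.91927379e+00] 23.0
scene handle top 98 [[-22.0, -18.3], [-14.1, -3.6], [-7.6, 12.7]] z 96.5
scene red 101 [[67.7, -12.9], [78.5, -1.9], [89.8, 9.0]] z 72.6
top handle top 64 [[-24.4, -14.6], [-17.7, -0.0], [-10.0, 16.1]] z 96.8
top red 43 [[70.6, -11.4], [77.8, 0.2], [84.7, 10.7]] z 72.3
23.1 [-189.55    0.54] axial 1.19 z 0.83
before [(20, np.float64(70.0)), (28, np.float64(70.3)), (36, np.float64(69.3)), (44, np.float64(70.0)), (52, np.float64(69.8)), (60, np.float64(70.1)), (68, np.float64(72.1))] red 53 [78.6 -0. ] 72.8
now [(20, np.float64(68.6)), (28, np.float64(68.9)), (36, np.float64(70.1)), (44, np.float64(69.4)), (52, np.float64(70.0)), (60, np.float64(69.4)), (68, np.float64(73.0))] red 49 [78.2 -0.2] 72.8
```

View pics/p6.png

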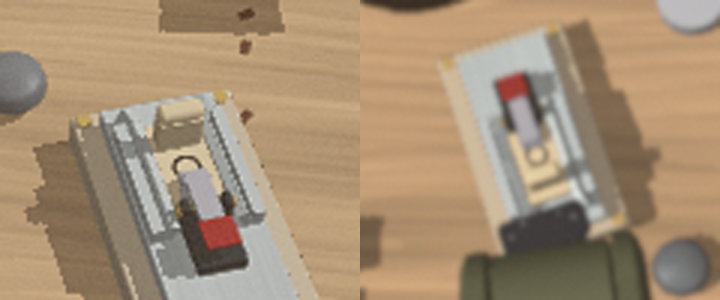

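The template's handle is at x about −16, so its origin is near +2. That matches the catch setting read from the pad position, and the lever is down. I hand in.

```bash
python3 -c "
from cell import manip
print(manip.sign_off())"
```

```text
the job is handed in; nothing more can be done
None
```

The template is now latched in the aluminium shoe on the cypress block, and I handed the job in at about 23 s of the 72 s allowed. I pressed the red pad on the large dark shoe about 10 mm. The template sprang out about 36 mm, and I drew it out by the handle and slid it into the empty shoe in small steps.

**Last checks:**
- **Latch:** with the fingers open there was no force along the shoe. The handle stayed at about x −16 (origin near +2) instead of springing 33 to 36 mm out, which fits the catch setting of about 1 to 3 mm I read from the pad position. The lever was down and the arm was clear.
- **Click:** I never saw or felt it directly. I inferred it from the buffers' 5 N/mm rise with the lever down, so I pushed 1 to 2 mm past it.
- **Force limits:** the highest push I read was 9.7 N, close to the 10 N limit. While drawing out, no reading along the shoe went over 5 N, but the template briefly pressed on the floor with 5.7 N until I raised it slightly. Readings came only at the end of each move, so a short peak in between could have gone unseen.
- **Pad force:** the reading on the pad was 1 to 1.5 N, below the 2 to 5 N stated, but the catch did release.
- **Other things on the bench:** I didn't touch any of them on purpose, and I didn't measure their positions again at the end.

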